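Roll the packed column into its V-block holder

TASK

The packed steel column lying on the bench belongs in its V-block holder. With your fingertips against its side, roll it gently along the bench and up over the apron until it drops into the V, then push its end so that it slides along the V until it is home against the end plate. Do not grip it or lift it, do not let it get knocked about, leave the glassware and other things around it alone, and finish with your hand clear.

Things in the scene. Friction and masses are not known exactly. Their poses are not given: they have to be found in the camera images.
- column: the packed column: polished (slippery) stainless-steel round bar, 44 mm diameter, 150 mm long, about 0.65 kg, lying free to roll; it coasts after a push, and rolls best pushed at or below mid height (from above it wedges). A black plug, 12 mm diameter, stands 14 mm out of the middle of each end. Origin at its middle, on the axis, 22 mm up at the start; x runs along the bar (ends alike; within 15 degrees of the holder's x); y, z turn as it rolls.
- holder: the column holder: aluminium V-block fixed to the bench. Origin on the bench under the bottom of the V. x runs along the groove towards the end plate, y across it towards the apron, z up. The bed, apron and V reach from x = -110 to +75 mm; the V is 120 degrees (both flanks slope 30 degrees), its bottom 4 mm above the bench. The column starts out on the +y side, at y = 165 to 215 mm, x = -65 to -45 mm.
- holder_apron (a point): point on the foot of the apron, the shallow ramp (12 degrees) up which the column is rolled: holder y = +86 mm, at bench level. Same axes as the holder.
- holder_crest (a point): point on the crest between apron and V: 14 mm above the bench, 4 mm wide, y = +17.5 to +21.5 mm. The front flank falls from it into the V. Beyond the V the back flank rises to a back wall 27.5 mm high at y = -40 to -55 mm, which stops the column.
- holder_seat (a point): where the middle of the column is when it lies in the V and is home against the end plate: holder x = 0, y = 0, 29.4 mm above the bench. The column then lies along the holder's x axis. It slides along the V under a push of some 2 to 5 N.
- holder_plate (a point): inner face of the upright end plate (x = +75 mm) where the column's axis meets it. The plate is 56 mm high, 10 mm thick, from y = -55 to +33 mm, with a slot 20 mm wide, open at the top, for the column's plug. To roll in past the plate the plug must be clear of it: middle of the column at x = -20 mm or less.
- amber_bottle: closed amber glass reagent bottle, 60 mm diameter, 115 mm tall, standing loose on the bench; origin in the middle of its underside. Leave it alone.
- funnel: glass funnel standing mouth down, 76 mm wide at the foot, 95 mm tall, standing loose on the bench; origin in the middle of its underside. Leave it alone.
- beaker: empty glass beaker, 68 mm diameter, 90 mm tall, standing loose on the bench; origin in the middle of its underside. Leave it alone.
- vial: small glass vial, 28 mm diameter, 41 mm tall, standing loose on the bench; origin in the middle of its underside. Leave it alone.
- short_column: short steel column standing upright, 34 mm diameter, 106 mm tall, standing loose on the bench; origin in the middle of its underside. Leave it alone.
- flask: empty conical glass flask, 84 mm diameter at the foot, 130 mm tall, standing loose on the bench; origin in the middle of its underside. Leave it alone.
- mortar: white porcelain mortar, 96 mm across the rim, 55 mm tall, standing loose on the bench; origin in the middle of its underside. Leave it alone.
Mind the look-alikes: they are no part of the job. Of the things that look like the column, the middle-sized one is meant.

How it is judged:
On the way, in this order (a step that is already met when the one before it is completed fails the run):
1. the column has been rolled: it has turned about its own axis by at least about three quarters of a half turn (angle between column's own z axis and vertical above 2.3 rad), for 0.02 s.
2. the column lies in the V of the holder (y of column in the frame of holder between -0.004 and 0.004 m and z of column in the frame of holder between 0.02 and 0.033 m and angle between the x axis of column and the x axis of holder, either way round below 0.05 rad), for 0.2 s.
At the end, for the whole second after the job is handed in: The column lies at rest in the V (axis within 3 mm of the middle of the groove, not higher than 32.5 mm above the bench, parallel within 2 degrees) with its end face within 4 mm of the end plate (x of column in the frame of holder between -0.004 and 0.004 m and y of column in the frame of holder between -0.003 and 0.003 m and z of column in the frame of holder between 0.02 and 0.0325 m and angle between the x axis of column and the x axis of holder, either way round below 0.035 rad and linear speed of column below 0.02 m/s and angular speed of column below 0.2 rad/s); the robot touches nothing.
It fails at once if the column is lifted: its middle more than 48 mm above the bench (height (world z) of column above 0.048 m).
It fails at once if an end of the column is lifted: it slopes by more than 11 degrees (angle between column's own x axis and vertical below 1.37 rad or angle between column's own x axis and vertical above 1.77 rad).
It fails at once if the column is gripped or rammed: the fingers bear on it with more than 40 N (contact force between the fingers and column above 40 N).
It fails at once if the column is knocked or flicked: faster than 0.6 m/s (linear speed of column above 0.6 m/s).
It fails at once if a bystander is shifted by more than 15 mm or tipped (distance of any of amber_bottle, funnel, beaker, vial, short_column, flask, mortar from where it was at the start of the episode above 0.015 m or angle between any of amber_bottle, funnel, beaker, vial, short_column, flask, mortar's own z axis and vertical above 0.3 rad).
It also fails if it takes over 54 s, if anything falls off the work surface, if the arm or the gripper's body presses on something with over 40 N, if the wrist force passes 120 N, or if a joint passes its speed limit or range.

ROBOT

A 6-joint arm with a two-finger parallel gripper is mounted at the origin on the work surface. World frame = base frame: x ahead of the robot, y to its left, z up, the work surface at z = 0. Lengths are in m, angles in rad, forces in N, time in s.
With the tool pointing down it reaches from about 0.375 to 0.975 m from the base axis. Payload 3.8 kg.
Tool frame: the origin (TCP) lies midway between the tips of the shut fingers; the grasp point (between the pads) lies 19 mm behind it; x points along the fingers, z is the direction in which the jaws open and shut, and the axes are right-handed (so a half turn about x gives the same grasp; the last joint's range is limited). The gripper opens to 85 mm and grips with 20 to 120 N. Pads are 22 mm wide; open, the fingers measure 114 mm over their backs; the gripper's body (76 mm by 85 mm) begins 54 mm behind the grasp point. The pads swing forward as they close: fully open they stand 13 mm farther back than shut.
Start: joints at [1.212, 0.264, 1.604, -0, 1.274, -0.037], TCP at [0.213, 0.64, 0.231] pointing down, gripper open.
Joint ranges: [-2.63, 2.63], [-0.94, 2.18], [0.31, 2.57], [-1.31, 4.45], [0, 2.66], [-2.55, 2.55]. Speed limits (rad/s): [2.57, 2.57, 3.14, 3.14, 3.14, 3.14].

INTERFACE

Orientations are given as a rotation vector (axis times angle).
In Python, from workcell import * gives the robot as it stands. The module is installed in compiled form; this text tells all that it offers.
- The arm moves only by the tool carry_out, never from a script. Its arguments are lists of equal length, an entry for each row: "offset": the shift along the tool's x, y, z in cm, a list of three; "delta_rot": the turn, a rotation vector about the tool's x, y, z in degrees, a list of three. A call has exactly 5 rows; each row shifts and turns the commanded pose from where the row before left it, along the tool's axes as they then stand; what a row does not reach is not made up. A row lasts 1/12 s, in which the tool goes at most 41.7 mm and 7.16 degrees, less where a joint would pass 70% of its speed; a pose out of reach is approached as far as the arm can. A call is refused whole if a number of a shift passes 4.17 or a number of a turn 7.16, either way. A call with a gripper value outside its range is refused whole. "fingers" is the opening, from -1 (shut) to 1 (fully open), set as the call begins (left out, the last holds). The fingers move at their own pace and stop on an object; "newtons" is the grip in N (left out, the last holds). Time passes only in rows, so rows that do not move let the fingers close, or fill a call up. It gives the time, the measured TCP pose, the force and the opening at its end, in the units of the state.
- read_state(): the state, without advancing time (a new reading comes with each control period).
- read_camera(name): name is "scene" or "top" or "wrist"; returns (picture, depth): 384x512x3 uint8, red, green, blue; 384x512 float32, m along the optical axis (not along the pixel's ray), 0 where there is no reading.
- get_calibration(name): a dict with "fx", "fy", "cx", "cy" (pixels), "R" (3x3) and "t" (3): a world point X has camera coordinates R X + t; the wrist camera has in their place "mount" (4x4, takes a point from camera to tool coordinates, whose origin is the TCP and whose axes are the tool frame's). Camera axes: x right, y down, z forward; pixel columns grow to the right and rows downward; lengths in m; the calibration is good to about 2 mm. A picture is of the moment at which its call begins: read the wrist's pose just before it. get_calibration takes no time and is no camera call.
- finish_job(): hands the job in, once; it reports no verdict.
The state is a dict: "time": time; "q": joint angles; "joint_vel": joint speeds; "joint_torque": joint torques, N m; "tool_pos": TCP position; "tcp_rot": TCP orientation; "wrist_force": force on the tool from outside, world axes, zero at the start; "torque": the same for the moment, N m; "width": opening from 0.0 (shut) to 1.0 (fully open).
Only numpy, scipy, OpenCV 4.12 (cv2) and the standard library are available. Lean on these libraries where they do the work, as an engineer would, in place of code of your own. Each camera call takes 0.05 s, during which the arm holds its last target. There are 200 camera calls.

## Working session

There is one attempt and no reset: what is moved stays moved. The work goes in short steps, Python scripts to look and compute and a tool call to move; the robot and the scene stay as the last step left them, time stands still between calls to the robot, and variables do not carry over. Pictures are saved under pics/ and viewed, about 8 in all and at most 12, crops included, and the job is handed in when it is done.

Besides the shell and the picture viewer there is one more tool, called as a command line: name --argument value ..., lists and objects as JSON in quotes. carry_out: Moves the arm, as the interface text tells. Its arguments: {"type":"object","properties":{"offset":{"type":"array"},"delta_rot":{"type":"array"},"fingers":{"type":"number"},"newtons":{"type":"number"}},"required":["offset","delta_rot"]}

```bash
mkdir -p pics
python3 - <<'E'
from workcell import *
import cv2,numpy as np
s=read_state();print({k:np.round(v,3).tolist() for k,v in s.items()})
ims=[]
for n in("scene","top"):
    p,d=read_camera(n);np.savez(n+".npz",p=p,d=d);c=get_calibration(n);print(n,{k:np.round(v,3).tolist() for k,v in c.items()})
    cv2.imwrite(f"pics/{n}0.png",cv2.resize(p[:,:,::-1],(800,600),interpolation=cv2.INTER_CUBIC))
print(np.round(get_calibration("wrist")["mount"],3).tolist())
E
```

```text
{'time': 0.0, 'q': [1.212, 0.265, 1.605, -0.0, 1.274, -0.037], 'joint_vel': [-0.001, -0.001, -0.002, -0.001, -0.001, -0.001], 'joint_torque': [-0.002, -51.51, -36.731, -0.0, 0.013, 0.0], 'tool_pos': [0.213, 0.64, 0.23], 'tcp_rot': [-0.97, 1.346, 0.968], 'wrist_force': [-0.011, -0.164, -0.263], 'torque': [-0.055, 0.017, 0.028], 'width': 1.003}
scene {'fx': 371.678, 'fy': 371.678, 'cx': 256.494, 'cy': 192.057, 'R': [[-0.119, 0.993, -0.015], [0.851, 0.094, -0.516], [-0.511, -0.074, -0.856]], 't': [0.094, -0.408, 1.184]}
top {'fx': 376.838, 'fy': 376.838, 'cx': 252.055, 'cy': 194.205, 'R': [[-0.013, -1.0, -0.01], [-0.98, 0.014, -0.197], [0.197, 0.008, -0.98]], 't': [0.011, 0.531, 0.994]}
[[0.0, -0.305, 0.952, -0.143], [-0.0, -0.952, -0.305, 0.077], [1.0, -0.0, -0.0, -0.0], [0.0, 0.0, 0.0, 1.0]]
```

View pics/scene0.png

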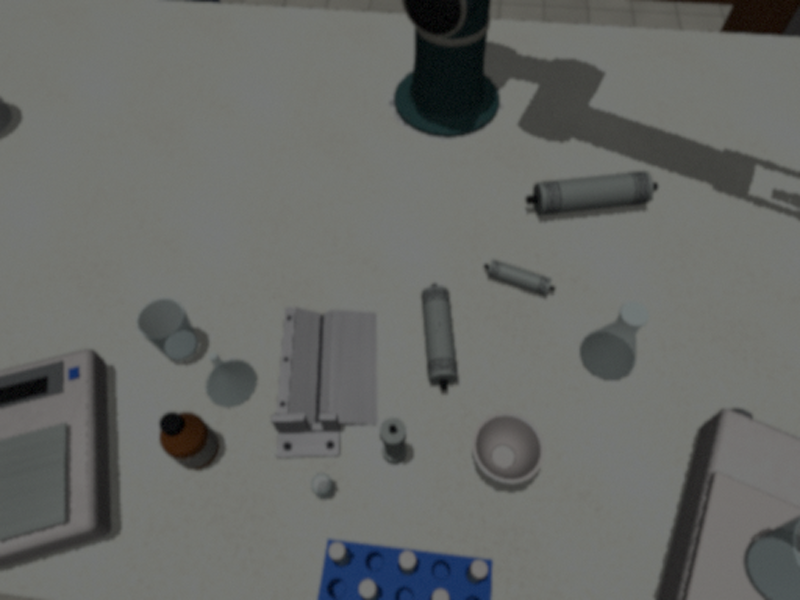

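View pics/top0.png

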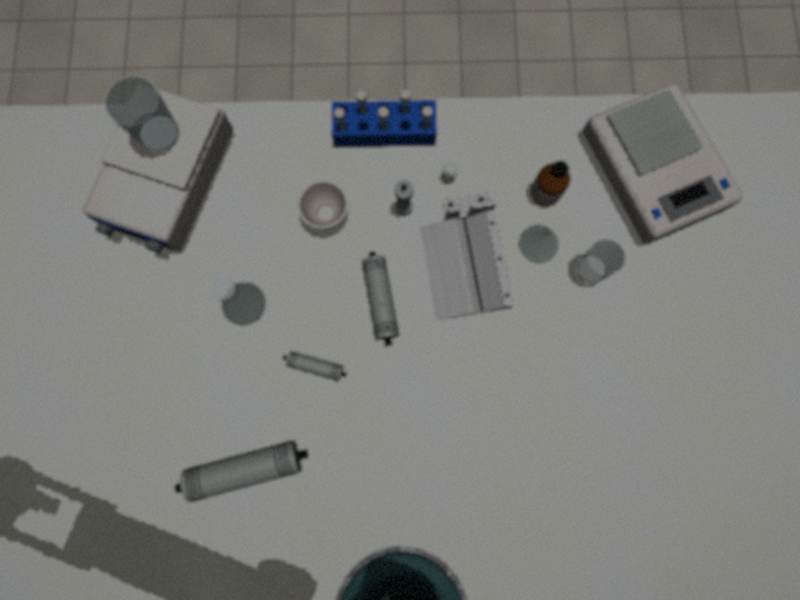

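Look-alikes (top picture, 800x600): large column (242,472), thin one (314,366), middle-sized one (380,298), upright short column (404,197). I choose (380,298), which is the middle-sized one and lies on the holder's apron side. The holder is at (467,258). Next I'll measure and check with a crop.

```bash
cat > h.py <<'E'
import numpy as np,cv2
from workcell import *
def cloud(n,p,d):
    c=get_calibration(n);v,u=np.mgrid[:384,:512]
    X=np.stack([(u-c['cx'])/c['fx']*d,(v-c['cy'])/c['fy']*d,d],-1)
    return (X-np.array(c['t']))@np.array(c['R'])
def proj(n,X):
    c=get_calibration(n);Y=np.atleast_2d(X)@np.array(c['R']).T+np.array(c['t'])
    return np.stack([c['fx']*Y[:,0]/Y[:,2]+c['cx'],c['fy']*Y[:,1]/Y[:,2]+c['cy']],1)
E
python3 - <<'E'
from h import *
for n,(uc,vc) in (("top",(380,298)),("scene",(438,335))):
    z=np.load(n+".npz");W=cloud(n,z['p'],z['d']);uc,vc=int(uc*.64),int(vc*.64)
    pl=W[vc-3:vc+3,uc-3:uc+3].reshape(-1,3);print(n,'col centre',pl.mean(0).round(4))
    c0=pl.mean(0)
    if n=="top": C=c0
    m=(np.hypot(W[...,0]-C[0],W[...,1]-C[1])<.11)
    m0=m&(W[...,2]<.012); print(' table z',np.median(W[m0][:,2]),'std',W[m0][:,2].std())
    m=(np.hypot(W[...,0]-C[0],W[...,1]-C[1])<.09)&(W[...,2]>.022)&(W[...,2]<.06)
    lab=cv2.connectedComponents(m.astype(np.uint8))[1];q=W[lab==lab[vc,uc]]
    r=cv2.minAreaRect((q[:,:2]*1000).astype(np.float32));print(' rect',r,len(q),'zmax',np.percentile(q[:,2],98))
# holder: orthophoto height map & picture
z=np.load("top.npz");W=cloud("top",z['p'],z['d'])
q=W[int(195*.64):int(320*.64),int(420*.64):int(515*.64)].reshape(-1,3);q=q[(q[:,2]>.01)];print('holder bbox',q.min(0),q.max(0))
s=0.0005;xs=np.arange(C[0]+.16,C[0]-.14,-s);ys=np.arange(C[1]+.06,C[1]-.26,-s)
gx,gy=np.meshgrid(xs,ys,indexing='ij');out=[]
for n in("top","scene"):
    z=np.load(n+".npz")
    P=proj(n,np.stack([gx,gy,0*gx+.0],-1).reshape(-1,3)).reshape(gx.shape+(2,)).astype(np.float32)
    out.append(cv2.remap(z['p'],P[...,0],P[...,1],cv2.INTER_CUBIC)[:,:,::-1])
print('ortho origin',xs[0],ys[0],'step',s,gx.shape)
o=np.clip(out[0].astype(float)*1.5,0,255).astype(np.uint8)
for i in range(0,gx.shape[0],100): cv2.line(o,(0,i),(8,i),(0,0,255),1)
for i in range(0,gx.shape[1],100): cv2.line(o,(i,0),(i,8),(0,0,255),1)
cv2.imwrite("pics/ortho.png",o)
E
```

```text
top col centre [0.5469 0.0302 0.0434]
 table z -7.578528621933866e-05 std 0.002019098411008111
 rect ((548.5748291015625, 28.223236083984375), (175.9105987548828, 43.68590545654297), 9.654964447021484) 830 zmax 0.04643427445415283
scene col centre [0.56   0.0269 0.0428]
 table z -5.1131309558535275e-05 std 0.0015008469254264507
 rect ((549.2127685546875, 28.89992904663086), (174.98631286621094, 43.716312408447266), 9.775147438049316) 1127 zmax 0.045379146121293144
holder bbox [ 0.32516023 -0.21220717  0.01000239] [ 0.7445117  -0.00459269  1.0788917 ]
ortho origin 0.7069091202619586 0.0902118024392487 step 0.0005 (601, 640)
```

View pics/ortho.png

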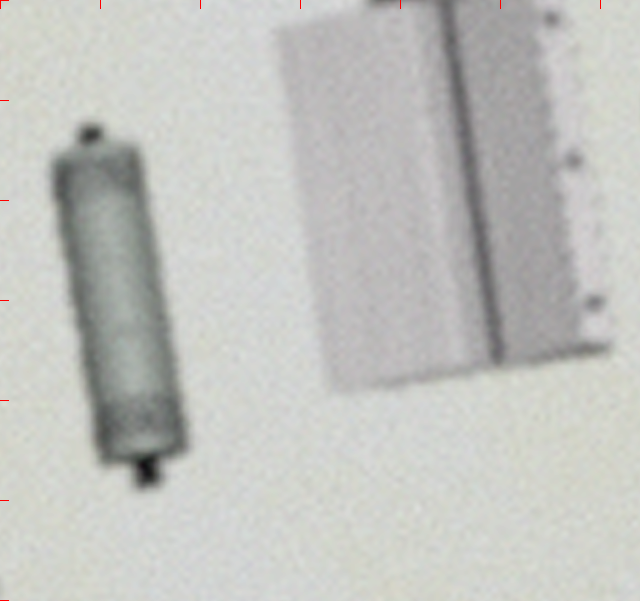

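The crop confirms it: the middle-sized column is at ortho (120,305), yaw about 9.7°. The apron foot edge runs (277,32)–(333,392) and the V bottom (447,5)–(498,360), so the holder's yaw is about 8.5°. Next I'll refine the holder pose and work out the way to a hover point.

```bash
cat >> h.py <<'E'
from scipy.spatial.transform import Rotation as Ro
H=[0.6324,-0.1451,np.radians(8.6)]
def h2w(p,H=H):
    p=np.atleast_2d(p);c,s=np.cos(H[2]),np.sin(H[2])
    return np.stack([H[0]+c*p[:,0]-s*p[:,1],H[1]+s*p[:,0]+c*p[:,1],p[:,2]],1)
def w2h(p,H=H):
    p=np.atleast_2d(p);c,s=np.cos(H[2]),np.sin(H[2]);d=p[:,:2]-np.array(H[:2])
    return np.c_[c*d[:,0]+s*d[:,1],-s*d[:,0]+c*d[:,1],p[:,2]]
def goto(hp,yaw,tol=0):
    """deltas in tool frame (cm) and rot (deg) from the measured pose to holder point hp, tool x down, z at yaw"""
    s=read_state();R=Ro.from_rotvec(s['tcp_rot']);w=h2w(hp)[0]
    T=Ro.from_matrix(np.array([[0,0,-1],[-np.sin(yaw),np.cos(yaw),0],[np.cos(yaw),np.sin(yaw),0]]).T)
    print('t',round(s['time'],2),'tcp',np.round(s['tool_pos'],4),'in holder',w2h(s['tool_pos'])[0].round(4),'F',np.round(s['wrist_force'],1))
    print('d_tool cm',np.round(R.inv().apply(w-s['tool_pos'])*100,2),'rot deg',np.round(np.degrees((R.inv()*T).as_rotvec()),2))
    print('d in target axes cm',np.round(T.inv().apply(w-s['tool_pos'])*100,2))
E
python3 - <<'E'
from h import *
from scipy.optimize import least_squares
# fit with height-map depth model on both cameras
D=[]
for n in("top","scene"):
    z=np.load(n+".npz");W=cloud(n,z['p'],z['d']);h=w2h(W.reshape(-1,3))
    m=(z['d'].ravel()>0)&(h[:,0]>-.14)&(h[:,0]<.06)&(h[:,1]>-.09)&(h[:,1]<.12)&(h[:,2]<.08)&(h[:,2]>-.02)
    D.append(W.reshape(-1,3)[m])
def zm(p):
    x,y=p[:,0],p[:,1]
    v=.004+np.abs(y)*np.tan(np.pi/6)
    v=np.where(y>17.5e-3,.014,v);v=np.where(y>.0215,np.maximum(0,(.086-y)*.2126),v)
    v=np.where(y<-.04,.0275,v);v=np.where((y<-.055)|(x<-.11),0,v);return v
for k in((0,),(1,),(0,1)):
    Q=np.concatenate([D[i] for i in k])
    from scipy.optimize import minimize
    f=lambda a:np.mean(np.minimum(np.abs(Q[:,2]-a[3]-zm(w2h(Q,a))),.012))
    r=minimize(f,H+[0],method='Nelder-Mead',options=dict(initial_simplex=np.array([H+[0]]*5)+np.vstack([np.zeros(4),np.diag([.006,.006,.03,.003])]),xatol=1e-5,fatol=1e-8,maxiter=600))
    print(k,len(Q),r.x.round(4),np.degrees(r.x[2]).round(2),r.fun)
print('column in holder',w2h([[.549,.0286,.022]]))
s=read_state();print(Ro.from_rotvec(s['tcp_rot']).as_matrix().round(3).tolist())
goto([-.057,.245,.23],np.radians(9.5))
E
```

```text
(0,) 4763 [ 6.302e-01 -1.433e-01  1.493e-01  2.000e-04] 8.55 0.001710840132061128
(1,) 6459 [ 0.6319 -0.1421  0.1508  0.    ] 8.64 0.0012040866034781976
(0, 1) 11222 [ 6.301e-01 -1.427e-01  1.516e-01  1.000e-04] 8.69 0.0014281033278529072
column in holder [[-0.05648799  0.18421823  0.022     ]]
[[-0.001, -0.949, 0.316], [-0.002, 0.316, 0.949], [-1.0, 0.0, -0.002]]
t 0.1 tcp [0.2133 0.6397 0.23  ] in holder [-0.2971  0.8387  0.23  ] F [ 0.6 -0.5 -0.3]
d_tool cm [  0.09 -48.37 -41.96] rot deg [ 6.206e+01 -1.100e-01  6.000e-02]
d in target axes cm [  0.   -59.74  23.07]
```

carry_out --offset '[[0, -3.0, -2.6], [0, -3.0, -2.6], [0, -3.0, -2.6], [0, -3.0, -2.6], [0, -3.0, -2.6]]' --delta_rot '[[0, 0, 0], [0, 0, 0], [0, 0, 0], [0, 0, 0], [0, 0, 0]]' --fingers 1

```text
time: 0.52
tool_pos: [0.3149, 0.4677, 0.2306]
tcp_rot: [-0.97, 1.345, 0.969]
wrist_force: [0.2, -0.1, 0.5]
width: 1.0
```

carry_out --offset '[[0, -3.0, -2.6], [0, -3.0, -2.6], [0, -3.0, -2.6], [0, -3.0, -2.6], [0, -3.0, -2.6]]' --delta_rot '[[0, 0, 0], [0, 0, 0], [0, 0, 0], [0, 0, 0], [0, 0, 0]]'

```text
time: 0.93
tool_pos: [0.4161, 0.2969, 0.231]
tcp_rot: [-0.969, 1.345, 0.969]
wrist_force: [-0.1, 0.3, 0.1]
width: 0.998
```

carry_out --offset '[[0, -3.0, -2.6], [0, -3.0, -2.6], [0, -3.0, -2.6], [0, -3.0, -2.6], [0, -3.0, -2.6]]' --delta_rot '[[0, 0, 0], [0, 0, 0], [0, 0, 0], [0, 0, 0], [0, 0, 0]]'

```text
time: 1.35
tool_pos: [0.5173, 0.1261, 0.231]
tcp_rot: [-0.969, 1.345, 0.969]
wrist_force: [0.5, 0.5, -0.7]
width: 0.998
```

carry_out --offset '[[0, 0, 0], [0, 0, 0], [0, 0, 0], [0, 0, 0], [0, 0, 0]]' --delta_rot '[[6.2, 0, 0], [6.2, 0, 0], [6.2, 0, 0], [6.2, 0, 0], [6.2, 0, 0]]'

```text
time: 1.77
tool_pos: [0.5167, 0.1276, 0.2306]
tcp_rot: [-0.549, 1.501, 0.549]
wrist_force: [0.1, -0.6, 0.2]
width: 0.999
```

carry_out --offset '[[0, 0, 0], [0, 0, 0], [0, 0, 0], [0, 0, 0], [0, 0, 0]]' --delta_rot '[[6.2, 0, 0], [6.2, 0, 0], [6.2, 0, 0], [6.2, 0, 0], [6.2, 0, 0]]'

```text
time: 2.18
tool_pos: [0.5166, 0.1279, 0.2307]
tcp_rot: [-0.127, 1.568, 0.127]
wrist_force: [0.4, 0.1, -0.3]
width: 1.003
```

```bash
sed -i 's/^H=.*/H=[0.631,-0.1428,np.radians(8.65)]/' h.py
cat >> h.py <<'E'
def wcloud():
    s=read_state();p,d=read_camera("wrist");c=get_calibration("wrist");v,u=np.mgrid[:384,:512]
    X=np.stack([(u-c['cx'])/c['fx']*d,(v-c['cy'])/c['fy']*d,d,np.ones_like(d)],-1)@np.array(c['mount']).T
    return s,p,d,Ro.from_rotvec(s['tcp_rot']).apply(X[...,:3].reshape(-1,3)).reshape(d.shape+(3,))+s['tool_pos']
E
python3 - <<'E'
from h import *
goto([-.055,.245,.10],np.radians(9.3))
s,p,d,W=wcloud()
cv2.imwrite("pics/w1.png",p[:,:,::-1]);np.savez("w1.npz",p=p,d=d,W=W)
h=w2h(W.reshape(-1,3));
m=(d.ravel()>0)&(np.abs(h[:,1]-.183)<.05)&(np.abs(h[:,0]+.055)<.1)&(h[:,2]>.024)&(h[:,2]<.06)
q=h[m];print(len(q));print(cv2.minAreaRect((q[:,:2]*1000).astype(np.float32)),np.percentile(q[:,2],[50,98]))
E
```

```text
t 2.18 tcp [0.5166 0.1279 0.2307] in holder [-0.0724  0.2849  0.2307] F [ 0.4  0.1 -0.3]
d_tool cm [13.07 -4.    1.71] rot deg [-0.05 -0.06  0.  ]
d in target axes cm [13.07 -4.01  1.69]
4040
((-53.58986282348633, 186.72462463378906), (41.351009368896484, 176.68499755859375), 89.47764587402344) [0.04045196 0.04442396]
```

View pics/w1.png

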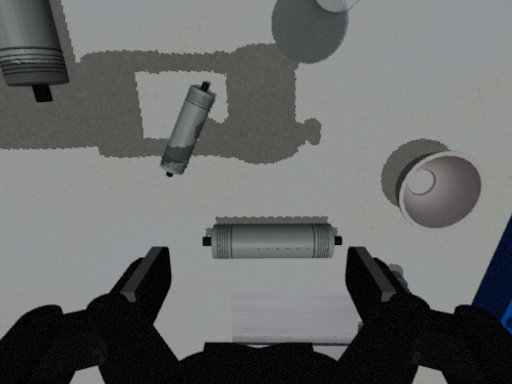

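The wrist picture shows the column at (272,240), clear ground behind it, the thin column at (190,130) and the mortar at (440,190). In the holder frame the column is at x −54, y ≈185 mm, and parallel within 1°. I'll descend behind it.

carry_out --offset '[[0, -0.8, 0.36], [0, -0.8, 0.36], [0, -0.8, 0.36], [0, -0.8, 0.36], [0, -0.8, 0.36]]' --delta_rot '[[0, 0, 0], [0, 0, 0], [0, 0, 0], [0, 0, 0], [0, 0, 0]]'

```text
time: 2.65
tool_pos: [0.5421, 0.0905, 0.2312]
tcp_rot: [-0.131, 1.567, 0.131]
wrist_force: [0.2, 0.4, 1.2]
width: 0.997
```

carry_out --offset '[[3.0, 0, 0], [3.0, 0, 0], [3.0, 0, 0], [3.0, 0, 0], [3.0, 0, 0]]' --delta_rot '[[0, 0, 0], [0, 0, 0], [0, 0, 0], [0, 0, 0], [0, 0, 0]]'

```text
time: 3.07
tool_pos: [0.542, 0.0908, 0.0801]
tcp_rot: [-0.131, 1.566, 0.131]
wrist_force: [0.6, 0.1, -0.3]
width: 1.0
```

carry_out --offset '[[2.2, 0, 0], [2.2, 0, 0], [1.6, 0, 0], [1.0, 0, 0], [0.6, 0, 0]]' --delta_rot '[[0, 0, 0], [0, 0, 0], [0, 0, 0], [0, 0, 0], [0, 0, 0]]'

```text
time: 3.48
tool_pos: [0.5407, 0.0909, 0.0036]
tcp_rot: [-0.131, 1.569, 0.131]
wrist_force: [-0.0, 0.8, 0.8]
width: 1.002
```

```bash
cat >> h.py <<'E'
def col(n="top",yr=(-.06,.22),view=None):
    """column pose in holder frame from camera n"""
    p,d=read_camera(n);h=w2h(cloud(n,p,d).reshape(-1,3))
    if view: cv2.imwrite(view,cv2.resize(p[90:250,190:350,::-1],(640,640),interpolation=cv2.INTER_CUBIC))
    return p,d,h
E
python3 - <<'E'
from h import *
goto([-.054,.243,.004],np.radians(9.0))
p,d,h=col("scene")
cv2.imwrite("pics/s2.png",cv2.resize(p[130:310,170:350,::-1],(600,600),interpolation=cv2.INTER_CUBIC))
E
```

```text
t 3.48 tcp [0.5407 0.0909 0.0036] in holder [-0.0541  0.2446  0.0036] F [-0.   0.8  0.8]
d_tool cm [-0.04 -0.16  0.01] rot deg [ 0.55 -0.14 -0.  ]
d in target axes cm [-0.04 -0.16  0.01]
```

View pics/s2.png

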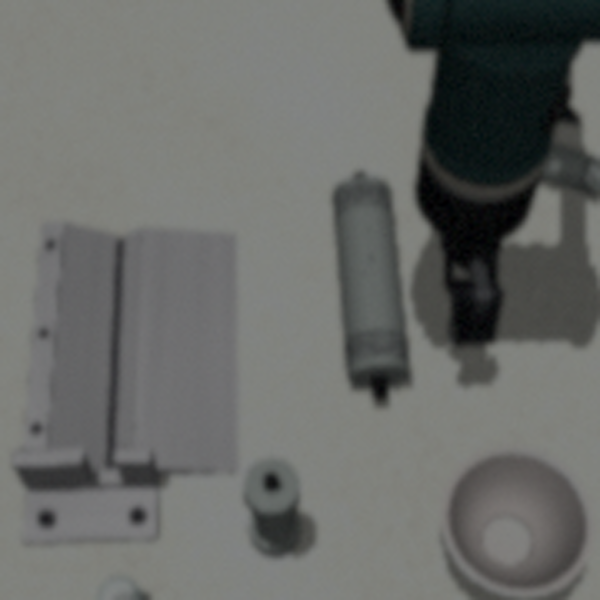

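carry_out --offset '[[0, -0.4, 0], [0, -0.4, 0], [0, -0.4, 0], [0, -0.4, 0], [0, -0.3, 0]]' --delta_rot '[[0, 0, 0], [0, 0, 0], [0, 0, 0], [0, 0, 0], [0, 0, 0]]'

```text
time: 3.95
tool_pos: [0.5455, 0.0723, 0.0063]
tcp_rot: [-0.131, 1.565, 0.131]
wrist_force: [0.9, 0.4, -0.8]
width: 1.001
```

carry_out --offset '[[0, -0.3, 0], [0, -0.3, 0], [0, -0.3, 0], [0, -0.3, 0], [0, -0.3, 0]]' --delta_rot '[[0, 0, 0], [0, 0, 0], [0, 0, 0], [0, 0, 0], [0, 0, 0]]'

```text
time: 4.37
tool_pos: [0.5471, 0.0579, 0.0053]
tcp_rot: [-0.131, 1.567, 0.131]
wrist_force: [0.8, 0.3, 0.6]
width: 1.001
```

carry_out --offset '[[0, -0.4, 0], [0, -0.4, 0], [0, -0.4, 0], [0, -0.4, 0], [0, -0.4, 0]]' --delta_rot '[[0, 0, 0], [0, 0, 0], [0, 0, 0], [0, 0, 0], [0, 0, 0]]'

```text
time: 4.78
tool_pos: [0.5504, 0.0379, 0.0052]
tcp_rot: [-0.131, 1.567, 0.131]
wrist_force: [0.3, -0.2, 0.3]
width: 1.002
```

```bash
cat >> h.py <<'E'
def colpose(n):
    p,d,h=col(n);D=d.ravel()
    best=None
    m=(D>0)&(h[:,0]>-.15)&(h[:,0]<.045)&(h[:,1]>-.03)&(h[:,1]<.21)&(h[:,2]>.026)&(h[:,2]<.062)&(h[:,2]>.014+.012)
    lab,st=cv2.connectedComponentsWithStats(m.reshape(d.shape).astype(np.uint8))[1:3]
    for k in range(1,len(st)):
        if st[k,4]>150:
            q=h[(lab==k).ravel()];r=cv2.minAreaRect((q[:,:2]*1000).astype(np.float32))
            print(n,np.round(r[0],1),np.round(r[1],1),round(r[2],1),'z98',np.percentile(q[:,2],98).round(4),len(q))
    return p
E
python3 - <<'E'
from h import *
goto([-.054,.12,.004],np.radians(9.0))
for n in("top","scene"):
    p=colpose(n);cv2.imwrite(f"pics/{n}3.png",p[:,:,::-1])
E
```

```text
t 4.78 tcp [0.5504 0.0379 0.0052] in holder [-0.0525  0.1907  0.0052] F [ 0.3 -0.2  0.3]
d_tool cm [ 0.12 -7.07 -0.26] rot deg [ 0.56 -0.01  0.  ]
d in target axes cm [ 0.12 -7.07 -0.19]
scene [-52.6 153.9] [177.8  43.4] 0.9 z98 0.0457 983
```

carry_out --offset '[[0, -0.4, 0], [0, -0.4, 0], [0, -0.4, 0], [0, -0.4, 0], [0, -0.4, 0]]' --delta_rot '[[0, 0, 0], [0, 0, 0], [0, 0, 0], [0, 0, 0], [0, 0, 0]]'

```text
time: 5.3
tool_pos: [0.5538, 0.0182, 0.0053]
tcp_rot: [-0.131, 1.567, 0.131]
wrist_force: [-0.8, 0.3, 0.1]
width: 1.001
```

carry_out --offset '[[0, -0.4, 0], [0, -0.4, 0], [0, -0.4, 0], [0, -0.4, 0], [0, -0.4, 0]]' --delta_rot '[[0, 0, 0], [0, 0, 0], [0, 0, 0], [0, 0, 0], [0, 0, 0]]'

```text
time: 5.72
tool_pos: [0.5571, -0.0015, 0.0053]
tcp_rot: [-0.131, 1.567, 0.131]
wrist_force: [0.5, 0.3, 0.3]
width: 1.001
```

carry_out --offset '[[0, -0.4, 0], [0, -0.4, 0], [0, -0.4, 0], [0, -0.4, 0], [0, -0.4, 0]]' --delta_rot '[[0, 0, 0], [0, 0, 0], [0, 0, 0], [0, 0, 0], [0, 0, 0]]'

```text
time: 6.13
tool_pos: [0.5605, -0.0212, 0.0053]
tcp_rot: [-0.131, 1.567, 0.131]
wrist_force: [-0.6, 0.0, 1.3]
width: 0.998
```

Run:
```python
from h import *
goto([-.054,.12,.004],np.radians(9.0))
p=colpose("scene")
```

```text
t 6.13 tcp [ 0.5605 -0.0212  0.0053] in holder [-0.0514  0.1308  0.0053] F [-0.6  0.   1.3]
d_tool cm [ 0.13 -1.08 -0.27] rot deg [0.56 0.   0.  ]
d in target axes cm [ 0.13 -1.08 -0.26]
scene [-45.8  96.3] [166.2  42.2] 1.2 z98 0.0452 831
```

carry_out --offset '[[0, -0.4, 0], [0, -0.4, 0], [-0.08, -0.4, 0], [-0.08, -0.4, 0], [-0.08, -0.4, 0]]' --delta_rot '[[0, 0, 0], [0, 0, 0], [0, 0, 0], [0, 0, 0], [0, 0, 0]]'

```text
time: 6.6
tool_pos: [0.5637, -0.0403, 0.0079]
tcp_rot: [-0.13, 1.567, 0.132]
wrist_force: [-1.6, 4.9, 3.0]
width: 1.002
```

carry_out --offset '[[-0.08, -0.4, 0], [-0.08, -0.4, 0], [-0.08, -0.4, 0], [-0.08, -0.4, 0], [-0.08, -0.4, 0]]' --delta_rot '[[0, 0, 0], [0, 0, 0], [0, 0, 0], [0, 0, 0], [0, 0, 0]]'

```text
time: 7.02
tool_pos: [0.567, -0.0607, 0.0117]
tcp_rot: [-0.131, 1.567, 0.131]
wrist_force: [-0.3, 5.1, 2.3]
width: 0.999
```

Run:
```python
from h import *
goto([-.054,.12,.004],np.radians(9.0))
p=colpose("scene")
cv2.imwrite("pics/s4.png",cv2.resize(p[130:310,170:350,::-1],(600,600),interpolation=cv2.INTER_CUBIC))
```

```text
t 7.02 tcp [ 0.567  -0.0607  0.0117] in holder [-0.0509  0.0908  0.0117] F [-0.3  5.1  2.3]
d_tool cm [ 0.77  2.92 -0.26] rot deg [ 0.55 -0.01 -0.01]
d in target axes cm [ 0.77  2.92 -0.29]
scene [-42.9  56.7] [161.1  43.3] 1.1 z98 0.0527 785
```

View pics/s4.png

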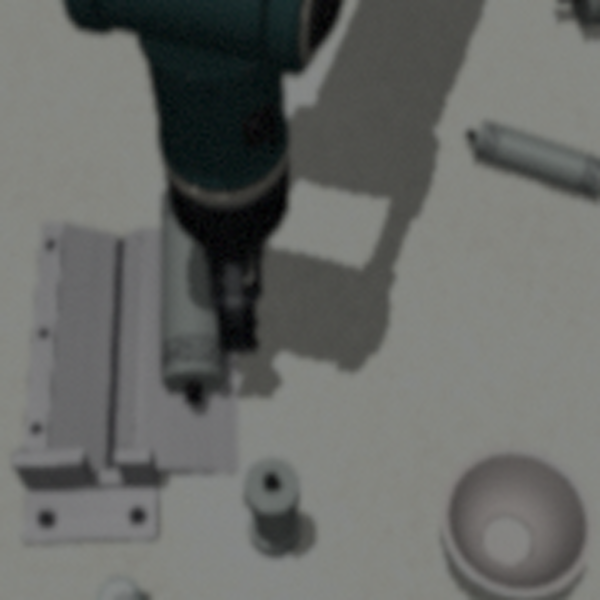

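carry_out --offset '[[-0.08, -0.4, 0], [-0.08, -0.4, 0], [-0.08, -0.4, 0], [-0.08, -0.4, 0], [-0.08, -0.4, 0]]' --delta_rot '[[0, 0, 0], [0, 0, 0], [0, 0, 0], [0, 0, 0], [0, 0, 0]]'

```text
time: 7.48
tool_pos: [0.5704, -0.0803, 0.0158]
tcp_rot: [-0.131, 1.567, 0.131]
wrist_force: [0.3, 4.6, 1.9]
width: 1.001
```

carry_out --offset '[[-0.08, -0.4, 0], [-0.08, -0.4, 0], [-0.08, -0.3, 0], [0, -0.3, 0], [0, -0.3, 0]]' --delta_rot '[[0, 0, 0], [0, 0, 0], [0, 0, 0], [0, 0, 0], [0, 0, 0]]'

```text
time: 7.9
tool_pos: [0.5733, -0.0979, 0.018]
tcp_rot: [-0.132, 1.567, 0.13]
wrist_force: [0.1, 0.3, 0.6]
width: 0.998
```

Run:
```python
from h import *
goto([-.054,.05,.02],np.radians(9.0))
p=colpose("scene")
```

```text
t 7.9 tcp [ 0.5733 -0.0979  0.018 ] in holder [-0.0503  0.0531  0.018 ] F [0.1 0.3 0.6]
d_tool cm [-0.2  -0.31 -0.38] rot deg [0.58 0.01 0.07]
d in target axes cm [-0.2  -0.31 -0.37]
scene [-35.6  18.9] [148.3  43. ] 1.4 z98 0.0596 717
```

carry_out --offset '[[0, -0.2, 0], [0, -0.2, 0], [0, -0.2, 0], [0, 0, 0], [0, 0, 0]]' --delta_rot '[[0, 0, 0], [0, 0, 0], [0, 0, 0], [0, 0, 0], [0, 0, 0]]'

```text
time: 8.37
tool_pos: [0.5741, -0.1028, 0.018]
tcp_rot: [-0.131, 1.567, 0.131]
wrist_force: [0.0, -0.1, -0.0]
width: 0.998
```

Run:
```python
from h import *
goto([-.054,.05,.02],np.radians(9.0))
p=colpose("scene")
```

```text
t 8.37 tcp [ 0.5741 -0.1028  0.018 ] in holder [-0.0502  0.0481  0.018 ] F [ 0.  -0.1 -0. ]
d_tool cm [-0.2   0.2  -0.38] rot deg [ 0.55 -0.    0.  ]
d in target axes cm [-0.2   0.19 -0.38]
scene [-43.1   0.9] [163.8  42.6] 0.6 z98 0.053 925
```

It has dropped into the V (y ≈ 0.9 mm, parallel within 0.6°, top at 53 mm). I'll back off, lift clear, shut the fingers and go behind the free end.

carry_out --offset '[[0, 0.8, 0], [0, 0.8, 0], [-2.0, 0, 0], [-3.0, 0, 0], [-3.0, 0, 0]]' --delta_rot '[[0, 0, 0], [0, 0, 0], [0, 0, 0], [0, 0, 0], [0, 0, 0]]'

```text
time: 8.83
tool_pos: [0.5697, -0.0854, 0.0974]
tcp_rot: [-0.131, 1.571, 0.133]
wrist_force: [-0.2, -0.0, -0.3]
width: 1.004
```

carry_out --offset '[[-2.0, 0, 0], [0, 0, -3.0], [0, 0, -3.0], [0, 0, -3.0], [0, 0, -3.0]]' --delta_rot '[[0.9, 0, 0], [0, 0, 0], [0, 0, 0], [0, 0, 0], [0, 0, 0]]' --fingers -1 --newtons 20

```text
time: 9.25
tool_pos: [0.4515, -0.1041, 0.1181]
tcp_rot: [-0.12, 1.567, 0.12]
wrist_force: [0.7, -0.1, -0.0]
width: 0.3
```

carry_out --offset '[[0, -1.6, -0.4], [0, -1.6, -0.4], [0, -1.6, -0.4], [0, -1.6, -0.4], [0, 0, 0]]' --delta_rot '[[0, 0, 0], [0, 0, 0], [0, 0, 0], [0, 0, 0], [0, 0, 0]]'

```text
time: 9.67
tool_pos: [0.4466, -0.1719, 0.1184]
tcp_rot: [-0.119, 1.567, 0.117]
wrist_force: [0.8, 0.2, -0.1]
width: 0.002
```

Run:
```python
from h import *
goto([-.185,.0,.022],np.radians(8.65));print(read_state()['width'])
for n in("scene","top"):p=colpose(n);cv2.imwrite(f"pics/{n}5.png",p[:,:,::-1])
cv2.imwrite("pics/t5.png",cv2.resize(p[100:240,230:370,::-1],(600,600),interpolation=cv2.INTER_CUBIC))
s,p,d,W=wcloud();cv2.imwrite("pics/w5.png",p[:,:,::-1])
```

```text
t 9.67 tcp [ 0.4466 -0.1719  0.1184] in holder [-0.1867 -0.0011  0.1184] F [ 0.8  0.2 -0.1]
d_tool cm [9.64 0.12 0.16] rot deg [-0.05  0.03  0.07]
d in target axes cm [9.64 0.11 0.17]
0.002161541294550926
scene [-50.6   1.1] [178.8  43.2] 0.2 z98 0.0533 1181
top [-53.1   0.2] [ 43.3 177.3] 89.8 z98 0.0544 804
```

View pics/t5.png

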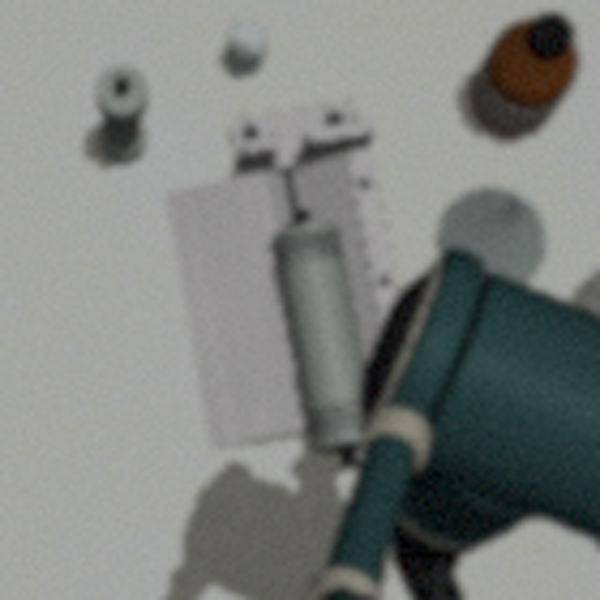

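View pics/w5.png

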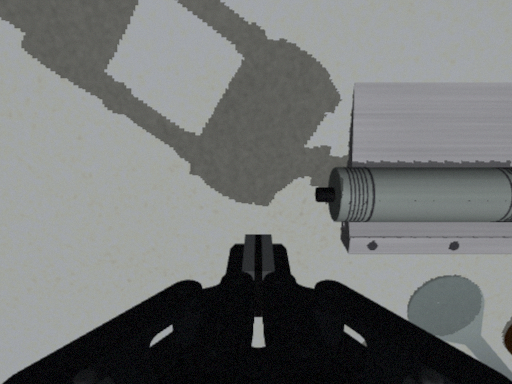

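Column at x ≈ −52 mm, seated. The wrist picture shows its free plug at (325,195), with the shut fingers at (258,240) behind it. I'll descend to axis height and push.

carry_out --offset '[[2.5, 0.1, 0], [2.5, 0, 0], [2.0, 0, 0], [1.5, 0, 0], [0.9, 0, 0]]' --delta_rot '[[0, 0, 0], [0, 0, 0], [0, 0, 0], [0, 0, 0], [0, 0, 0]]'

```text
time: 10.23
tool_pos: [0.4451, -0.1678, 0.022]
tcp_rot: [-0.118, 1.571, 0.121]
wrist_force: [0.3, -0.9, 0.6]
width: -0.0
```

carry_out --offset '[[0, 0, 0.5], [0, 0, 0.5], [0, 0, 0.5], [0, 0, 0.4], [0, 0, 0.3]]' --delta_rot '[[0, 0, 0], [0, 0, 0], [0, 0, 0], [0, 0, 0], [0, 0, 0]]'

```text
time: 10.65
tool_pos: [0.4703, -0.1667, 0.0254]
tcp_rot: [-0.12, 1.565, 0.118]
wrist_force: [0.2, -0.5, 0.1]
width: 0.001
```

carry_out --offset '[[0, 0, 0.3], [0, 0, 0.3], [0, 0, 0.3], [0, 0, 0.3], [0, 0, 0.3]]' --delta_rot '[[0, 0, 0], [0, 0, 0], [0, 0, 0], [0, 0, 0], [0, 0, 0]]'

```text
time: 11.07
tool_pos: [0.4822, -0.1641, 0.0239]
tcp_rot: [-0.119, 1.57, 0.119]
wrist_force: [-3.5, -1.3, 3.4]
width: 0.001
```

Run:
```python
from h import *
goto([-.104,.0,.024],np.radians(8.65))
for n in("scene",):p=colpose(n)
```

```text
t 11.07 tcp [ 0.4822 -0.1641  0.0239] in holder [-0.1503  0.0013  0.0239] F [-3.5 -1.3  3.4]
d_tool cm [-0.02 -0.13  4.63] rot deg [ 0.04 -0.14 -0.02]
d in target axes cm [-0.01 -0.13  4.63]
scene [-54.7   0.8] [ 43.8 190.2] 90.0 z98 0.0529 1199
```

carry_out --offset '[[0, 0, 0.3], [0, 0, 0.3], [0, 0, 0.3], [0, 0, 0.3], [0, 0, 0.3]]' --delta_rot '[[0, 0, 0], [0, 0, 0], [0, 0, 0], [0, 0, 0], [0, 0, 0]]'

```text
time: 11.53
tool_pos: [0.498, -0.1617, 0.0239]
tcp_rot: [-0.118, 1.568, 0.119]
wrist_force: [-2.8, -0.6, 0.3]
width: -0.002
```

carry_out --offset '[[0, 0, 0.3], [0, 0, 0.3], [0, 0, 0.3], [0, 0, 0.3], [0, 0, 0.3]]' --delta_rot '[[0, 0, 0], [0, 0, 0], [0, 0, 0], [0, 0, 0], [0, 0, 0]]'

```text
time: 11.95
tool_pos: [0.5131, -0.1594, 0.024]
tcp_rot: [-0.119, 1.568, 0.119]
wrist_force: [-2.9, -1.6, 0.9]
width: -0.002
```

carry_out --offset '[[0, 0, 0.2], [0, 0, 0.2], [0, 0, 0.2], [0, 0, 0.1], [0, 0, 0.1]]' --delta_rot '[[0, 0, 0], [0, 0, 0], [0, 0, 0], [0, 0, 0], [0, 0, 0]]'

```text
time: 12.37
tool_pos: [0.5207, -0.1583, 0.024]
tcp_rot: [-0.119, 1.568, 0.119]
wrist_force: [-3.4, -0.4, 0.0]
width: -0.0
```

Run:
```python
from h import *
goto([-.104,.0,.024],np.radians(8.65))
p=colpose("scene")
cv2.imwrite("pics/s6.png",cv2.resize(p[180:290,160:270,::-1],(600,600),interpolation=cv2.INTER_CUBIC))
```

```text
t 12.37 tcp [ 0.5207 -0.1583  0.024 ] in holder [-0.1114  0.0013  0.024 ] F [-3.4 -0.4  0. ]
d_tool cm [ 0.   -0.13  0.74] rot deg [ 0.01 -0.01 -0.01]
d in target axes cm [ 0.   -0.13  0.74]
scene [-35.8   1.1] [ 43.9 161.5] 89.9 z98 0.0529 1006
```

View pics/s6.png

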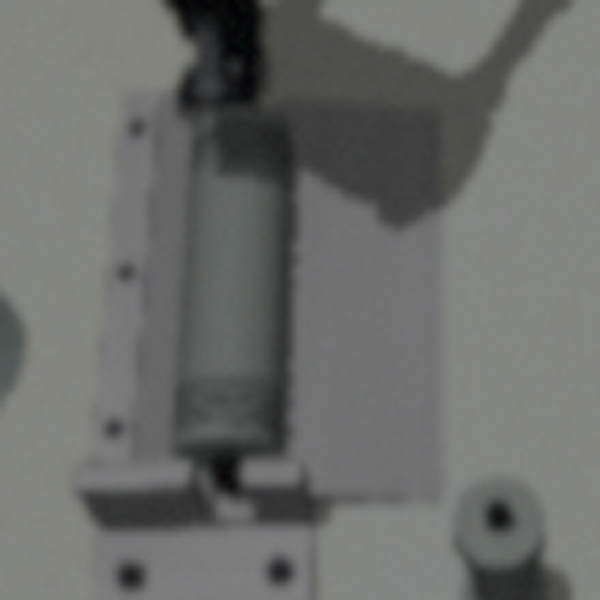

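The plug is entering the slot at (222,475), with several mm left. From here I use small steps and watch the force.

carry_out --offset '[[0, 0, 0.1], [0, 0, 0.1], [0, 0, 0.1], [0, 0, 0.1], [0, 0, 0.1]]' --delta_rot '[[0, 0, 0], [0, 0, 0], [0, 0, 0], [0, 0, 0], [0, 0, 0]]'

```text
time: 12.83
tool_pos: [0.5257, -0.1576, 0.0241]
tcp_rot: [-0.119, 1.568, 0.119]
wrist_force: [-2.2, -0.2, -0.2]
width: 0.003
```

carry_out --offset '[[0, 0, 0.05], [0, 0, 0.05], [0, 0, 0.05], [0, 0, 0.05], [0, 0, 0]]' --delta_rot '[[0, 0, 0], [0, 0, 0], [0, 0, 0], [0, 0, 0], [0, 0, 0]]'

```text
time: 13.25
tool_pos: [0.5277, -0.1573, 0.0241]
tcp_rot: [-0.119, 1.567, 0.119]
wrist_force: [-3.1, 0.3, 0.9]
width: -0.004
```

carry_out --offset '[[0, 0, 0.05], [0, 0, 0.05], [0, 0, 0.05], [0, 0, 0.05], [0, 0, 0]]' --delta_rot '[[0, 0, 0], [0, 0, 0], [0, 0, 0], [0, 0, 0], [0, 0, 0]]'

```text
time: 13.67
tool_pos: [0.5297, -0.157, 0.0241]
tcp_rot: [-0.119, 1.567, 0.119]
wrist_force: [-2.5, 0.1, 0.0]
width: 0.004
```

Run:
```python
from h import *
goto([-.104,.0,.024],np.radians(8.65))
p=colpose("scene")
cv2.imwrite("pics/s7.png",cv2.resize(p[230:290,175:235,::-1],(600,600),interpolation=cv2.INTER_CUBIC))
```

```text
t 13.67 tcp [ 0.5297 -0.157   0.0241] in holder [-0.1023  0.0012  0.0241] F [-2.5  0.1  0. ]
d_tool cm [ 0.01 -0.12 -0.17] rot deg [0.01 0.01 0.  ]
d in target axes cm [ 0.01 -0.12 -0.17]
scene [-31.    0.9] [ 43.4 151.2] 89.8 z98 0.0532 929
```

View pics/s7.png

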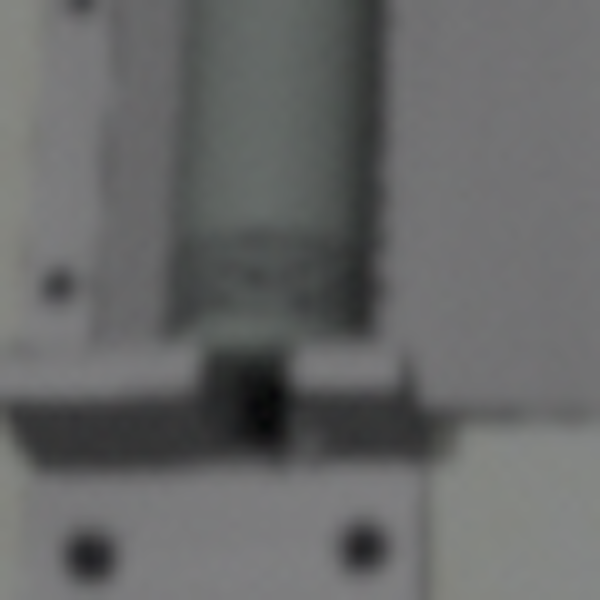

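The end face is nearly at the plate, but the force is still just sliding friction. I'll keep going in 2 mm steps until it rises.

carry_out --offset '[[0, 0, 0.05], [0, 0, 0.05], [0, 0, 0.05], [0, 0, 0.05], [0, 0, 0]]' --delta_rot '[[0, 0, 0], [0, 0, 0], [0, 0, 0], [0, 0, 0], [0, 0, 0]]'

```text
time: 14.13
tool_pos: [0.5315, -0.1567, 0.024]
tcp_rot: [-0.119, 1.568, 0.119]
wrist_force: [-3.4, -0.2, 0.3]
width: 0.0
```

carry_out --offset '[[0, 0, 0.05], [0, 0, 0.05], [0, 0, 0.05], [0, 0, 0], [0, 0, 0]]' --delta_rot '[[0, 0, 0], [0, 0, 0], [0, 0, 0], [0, 0, 0], [0, 0, 0]]'

```text
time: 14.55
tool_pos: [0.5317, -0.1566, 0.0239]
tcp_rot: [-0.119, 1.57, 0.119]
wrist_force: [-7.0, -2.2, 2.3]
width: -0.001
```

carry_out --offset '[[0, 0, 0.05], [0, 0, 0.05], [0, 0, 0], [0, 0, 0], [0, 0, 0]]' --delta_rot '[[0, 0, 0], [0, 0, 0], [0, 0, 0], [0, 0, 0], [0, 0, 0]]'

```text
time: 14.97
tool_pos: [0.5317, -0.1565, 0.0237]
tcp_rot: [-0.119, 1.572, 0.119]
wrist_force: [-9.4, -2.0, 4.2]
width: -0.002
```

carry_out --offset '[[0, 0, -0.2], [0, 0, -0.3], [0, 0, -1], [0, 0, -2], [0, 0, -2]]' --delta_rot '[[0, 0, 0], [0, 0, 0], [0, 0, 0], [0, 0, 0], [0, 0, 0]]'

```text
time: 15.38
tool_pos: [0.4805, -0.165, 0.0248]
tcp_rot: [-0.12, 1.564, 0.118]
wrist_force: [-0.1, -0.9, -0.4]
width: 0.003
```

carry_out --offset '[[0, 0, -2], [-2, 0, 0], [-3, 0, 0], [-3, 0, 0], [-3, 0, 0]]' --delta_rot '[[0, 0, 0], [0, 0, 0], [0, 0, 0], [0, 0, 0], [0, 0, 0]]'

```text
time: 15.8
tool_pos: [0.4598, -0.1677, 0.1355]
tcp_rot: [-0.119, 1.566, 0.118]
wrist_force: [0.7, 1.0, 0.1]
width: 0.001
```

Run:
```python
from h import *
s,p,d,W=wcloud();cv2.imwrite("pics/w8.png",p[:,:,::-1])
h=w2h(W.reshape(-1,3));m=(d.ravel()>0)&(abs(h[:,1])<.005)&(h[:,2]>.024)&(h[:,2]<.06)&(h[:,0]<0)
print('wrist: plug end x',np.percentile(h[m][:,0],[0.5,2]) if m.any() else None)
for n in("scene","top"):
    p,d=read_camera(n);h=w2h(cloud(n,p,d).reshape(-1,3))
    m=(d.ravel()>0)&(abs(h[:,1])<.03)&(h[:,2]>.04)&(h[:,2]<.06)&(abs(h[:,0])<.068)
    q=h[m];k=np.polyfit(q[:,0],q[:,1],1)
    b=[];
    for x in np.arange(-.12,-.06,.004):
        r=(d.ravel()>0)&(abs(h[:,1])<.012)&(abs(h[:,0]-x)<.002);b.append((round(x*1000),np.round(np.percentile(h[r][:,2],90)*1000) if r.sum()>3 else None))
    print(n,'yaw',np.degrees(k[0]).round(2),'y0',k[1].round(4),b)
    cv2.imwrite(f"pics/{n}8.png",p[:,:,::-1])
cv2.imwrite("pics/t8.png",cv2.resize(p[100:240,230:370,::-1],(600,600),interpolation=cv2.INTER_CUBIC))
```

```text
wrist: plug end x [-0.08735969 -0.08713479]
scene yaw 0.11 y0 0.0019 [(-120, np.float64(501.0)), (-116, np.float64(239.0)), (-112, np.float64(238.0)), (-108, np.float64(236.0)), (-104, np.float64(11.0)), (-100, np.float64(12.0)), (-96, None), (-92, None), (-88, None), (-84, np.float64(37.0)), (-80, None), (-76, None), (-72, np.float64(51.0)), (-68, np.float64(52.0)), (-64, np.float64(51.0))]
top yaw -0.05 y0 0.0013 [(-120, np.float64(3.0)), (-116, np.float64(3.0)), (-112, np.float64(11.0)), (-108, np.float64(10.0)), (-104, np.float64(10.0)), (-100, np.float64(11.0)), (-96, np.float64(11.0)), (-92, np.float64(11.0)), (-88, np.float64(35.0)), (-84, np.float64(36.0)), (-80, np.float64(35.0)), (-76, np.float64(50.0)), (-72, np.float64(52.0)), (-68, np.float64(52.0)), (-64, np.float64(52.0))]
```

View pics/t8.png

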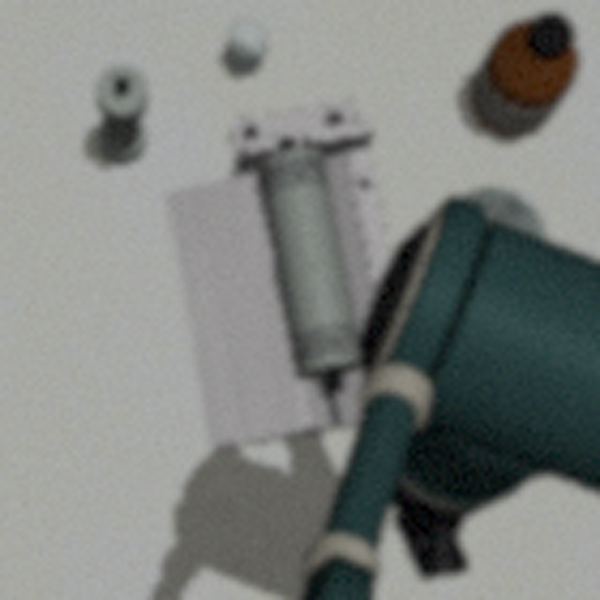

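Home: the rear plug end measures −87.4 mm (−89 nominal), it is parallel within 0.1°, and the plug sits in the slot. The force rose to 9 N against the plate, and the hand is clear. Handing in.

```bash
python3 -c "
from workcell import *
print(finish_job(), read_state()['time'])"
```

```text
the job is handed in; nothing more can be done
the job is handed in; nothing more can be done
```

The column is in the V-block and, by my measurements, home against the end plate. I handed the job in after about 16 s of the 54 s allowed. No verdict was given.

**What I did:**
- I rolled the middle-sized column along the bench with both open fingertips against its side, at about 0.05 m/s, raising the fingers up the apron. It dropped over the crest into the V.
- I then shut the fingers and pushed on its end plug until it stopped at the plate. Sliding took about 3 N, and the force rose to about 10 N with no further movement.
- I backed off and lifted the hand clear.

**Last checks:**

| Check | Measured | Limit |
|---|---|---|
| Rear plug end, x | −87.4 mm, so the middle is at about +1.6 mm | ±4 mm |
| Angle to the groove | about 0.1° | 2° |
| Axis off the middle of the groove | 1.3 mm (top camera), 1.9 mm (scene camera) | 3 mm |
| Height of the column's top | about 52 mm, so the axis is at about 30 mm | axis at most 32.5 mm |

- **Accuracy:** The offsets in x and y are within the roughly 2 mm camera and holder-fit error. The cameras disagreed by a few mm while the arm or the plate hid part of the column, so I relied on the force rise at the plate.
- **Bystanders:** I saw none moved in the pictures, but I did not measure them one by one.

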